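Step the vial feeder back one notch

ROBOT

A 6-joint arm with a two-finger parallel gripper is mounted at the origin on the work surface. World frame = base frame: x ahead of the robot, y to its left, z up, the work surface at z = 0. Lengths are in m, angles in rad, forces in N, time in s.
With the tool pointing down it reaches from about 0.25 to 0.725 m from the base axis. Payload 4 kg.
Tool frame: the origin (TCP) lies between the finger pads; the fingertips stand 8 mm ahead of it and the grasp point (between the pads) lies 11 mm behind it (bot.nose_length is the distance from the TCP to the fingertips, in m); x points along the fingers, z is the direction in which the jaws open and shut, and the axes are right-handed (so a half turn about x gives the same grasp; the last joint's range is limited). The gripper opens to 85 mm and grips with 20 to 120 N. Pads are 22 mm wide; open, the fingers measure 114 mm over their backs; the gripper's body (76 mm by 85 mm) begins 54 mm behind the grasp point. The pads swing forward as they close: fully open they stand 13 mm farther back than shut.
Start: joints at [-1.16, 0.241, 0.005, 1.335, 0, 1.571], TCP at [0.2, -0.458, 0.239] pointing down, gripper open.
Joint ranges: [-2.72, 2.72], [-1.05, 1.87], [-1.09, 1.28], [-1.99, 2.15], [-1.42, 1.44], [-3.14, 3.14]. Speed limits (rad/s): [2.79, 2.79, 3.14, 3.14, 3.14, 3.14].

INTERFACE

Orientations are given as a rotation vector (axis times angle).
In Python, from cell import bot gives the robot as it stands. The module is installed in compiled form; this text tells all that it offers.
- The arm moves only by the tool step_arm, never from a script. Its argument "moves" is a list of rows, each a list of 6 numbers: the shift along the world's x, y, z in cm, then the turn, a rotation vector about the world's x, y, z in rad. A call has 1 to 20 rows; each row shifts and turns the commanded pose from where the row before left it; what a row does not reach is not made up. A row lasts 1/12 s, in which the tool goes at most 41.7 mm and 7.16 degrees, less where a joint would pass 70% of its speed; a pose out of reach is approached as far as the arm can. A call is refused whole if a number of a shift passes 4.17 or a number of a turn 0.125, either way. A call with a gripper value outside its range is refused whole. "grip" is the opening, from 0 (shut) to 1 (fully open), set as the call begins (left out, the last holds). The fingers move at their own pace and stop on an object; "force" is the grip in N (left out, the last holds). Time passes only in rows, so rows that do not move let the fingers close. It gives the time, the measured TCP pose, the force and the opening at its end, in the units of the state.
- bot.observe(): the state, without advancing time (a new reading comes with each control period).
- bot.grab_frame(name): name is "scene" or "side" or "wrist"; returns the picture (480x640x3 uint8, blue, green, red); there is no depth.
- bot.camera_info(name): a dict with "fx", "fy", "cx", "cy" (pixels), "dist_coeffs" ([k1, k2, p1, p2, k3] as OpenCV has them; the pictures are not rectified), "pose" (4x4, takes a point from camera to world coordinates). Camera axes: x right, y up, looking along -z (the intrinsics and any distortion apply to the point x, -y, -z); pixel columns grow to the right and rows downward; lengths in m; the calibration is good to about 2 mm. A picture is of the moment at which its call begins: read the wrist's pose just before it. camera_info takes no time and is no camera call; for the wrist camera it gives the pose at the moment of the call.
- bot.finish_job(): hands the job in, once; it reports no verdict.
The state is a dict: "clock": time; "joint_positions": joint angles; "qvel": joint speeds; "tau": joint torques, N m; "ee_pos": TCP position; "tool_rot": TCP orientation; "wrist_force": force on the tool from outside, world axes, zero at the start; "wrist_torque": the same for the moment, N m; "opening": opening from 0.0 (shut) to 1.0 (fully open).
Only numpy, scipy, OpenCV 4.12 (cv2) and the standard library are available. Lean on these libraries where they do the work, as an engineer would, in place of code of your own. Each camera call takes 0.05 s, during which the arm holds its last target.

TASK

The vial feeder has been advanced one place too far. Using only a fingertip, push the ratchet pawl's upright thumb lever so that the pawl lifts out of its notch and tips over until it stays up by itself; then push one of the finger posts to turn the wheel backward (clockwise seen from above) by exactly one notch, and tip the pawl down again so that it drops fully into that next notch. Grasp and lift nothing: leave the vials standing in their sockets and everything else on the bench where it is.

Things in the scene. Friction and masses are not known exactly. Their poses are not given: they have to be found in the camera images.
- feeder: The vial feeder: grey base plate 290 x 270 x 12 mm fixed to the bench, carrying a flat metal ratchet wheel and, at one side, the pawl. Origin: on the bench surface, on the wheel's vertical axis; x points away from the robot (apart from some yaw), y to the pawl's side. The pawl's bracket stands outside the wheel at x 5 to 35, y 136 to 150 mm, top 64 mm above the bench.
- wheel_top (a point): Centre of the wheel's flat top, 40 mm above the bench; axes turn with the wheel. Wheel: diameter 256 mm. On its rim (radius 107 to 127 mm) ten saw teeth 8 mm high with 27 mm wide notches between them; inside, at radius 72 mm, ten square sockets, 34 mm outside, walls 62 mm above the bench; in the middle a hub, top 64 mm above the bench.
- wheel (a joint): Turn of the wheel (rad), within 0.02 of 0 at the start, positive counter-clockwise from above; backward = clockwise = negative. Notches are 0.628 rad (36 degrees) apart. With the pawl down it has about 0.09 rad of play either way from 0, -0.628 etc.; further back a tooth stops against the pawl, further forward a ramp lifts it. Turns stiffly (1 to 2 N at the rim), stays where left.
- pawl (a joint): Angle of the pawl (rad): 0 = down, nose fully in a notch; grows as the nose is lifted, up to its stop at 0.85. About 60 g, no spring. Past about 0.47 rad it is over centre: it falls on to its stop and stays up; below that it falls down again.
- axle (a point): Middle of the pawl's level axle, along feeder y: 60 mm above the bench at feeder x = 20, y = 117 mm. With the pawl down its short arm runs level from here 20 mm towards feeder -x, where its nose dips into the notch and its thumb lever stands up. The pawl is 12 to 14 mm wide along feeder y; hub 16 mm diameter.
- pawl_ball (a point): Centre of the black ball (18 mm) on top of the pawl's thumb lever, a steel bar 12 mm wide (feeder y), 6 mm thick, 65 mm tall over the axle. Pawl down: 128 mm above the bench at feeder x = -2, y = 117, lever upright; a level push on its upper half to feeder +x lifts the pawl. Pawl up: ball 121 mm up at feeder x = +57, lever leaning to +x; a level push to feeder -x brings it down.
- post0 (a point): Centre of the top of a steel finger post of the wheel: a cylinder of 10 mm diameter, 44 mm tall, top 84 mm above the bench, at radius 98 mm from the wheel's axis; with the wheel at 0 it stands at 18 degrees counter-clockwise from feeder x. The five posts are alike, fixed to the wheel and turn with it; the socket next to each on its counter-clockwise side is empty.
- post1 (a point): Centre of the top of a steel finger post of the wheel: a cylinder of 10 mm diameter, 44 mm tall, top 84 mm above the bench, at radius 98 mm from the wheel's axis; with the wheel at 0 it stands at 90 degrees counter-clockwise from feeder x. The five posts are alike, fixed to the wheel and turn with it; the socket next to each on its counter-clockwise side is empty.
- post2 (a point): Centre of the top of a steel finger post of the wheel: a cylinder of 10 mm diameter, 44 mm tall, top 84 mm above the bench, at radius 98 mm from the wheel's axis; with the wheel at 0 it stands at 162 degrees counter-clockwise from feeder x. The five posts are alike, fixed to the wheel and turn with it; the socket next to each on its counter-clockwise side is empty.
- post3 (a point): Centre of the top of a steel finger post of the wheel: a cylinder of 10 mm diameter, 44 mm tall, top 84 mm above the bench, at radius 98 mm from the wheel's axis; with the wheel at 0 it stands at 234 degrees counter-clockwise from feeder x. The five posts are alike, fixed to the wheel and turn with it; the socket next to each on its counter-clockwise side is empty.
- post4 (a point): Centre of the top of a steel finger post of the wheel: a cylinder of 10 mm diameter, 44 mm tall, top 84 mm above the bench, at radius 98 mm from the wheel's axis; with the wheel at 0 it stands at 306 degrees counter-clockwise from feeder x. The five posts are alike, fixed to the wheel and turn with it; the socket next to each on its counter-clockwise side is empty.
- vial0: Loose clear white-capped vial, 24 mm diameter, 55 mm tall, standing in the wheel's socket at 0 degrees counter-clockwise from feeder x when the wheel is at 0; 30 g. Origin at the centre of its underside, 41 mm above the bench. Not to be lifted.
- vial1: Loose clear white-capped vial, 24 mm diameter, 55 mm tall, standing in the wheel's socket at 144 degrees counter-clockwise from feeder x when the wheel is at 0; 30 g. Origin at the centre of its underside, 41 mm above the bench. Not to be lifted.
- vial2: Loose clear white-capped vial, 24 mm diameter, 55 mm tall, standing in the wheel's socket at 216 degrees counter-clockwise from feeder x when the wheel is at 0; 30 g. Origin at the centre of its underside, 41 mm above the bench. Not to be lifted.
- vial3: Loose clear white-capped vial, 24 mm diameter, 55 mm tall, standing in the wheel's socket at 288 degrees counter-clockwise from feeder x when the wheel is at 0; 30 g. Origin at the centre of its underside, 41 mm above the bench. Not to be lifted.
- reagent: Glass bottle 68 mm diameter, 130 mm tall, beside the feeder; loose, a bystander. Origin at the centre of its underside.
- beaker: Clear open beaker 64 mm diameter, 80 mm tall, beside the feeder on the pawl's side; loose, a bystander. Origin at the centre of its underside.
- jar: Small white jar 44 mm diameter, 50 mm tall, beside the feeder, on the side away from the pawl; loose, a bystander. Origin at the centre of its underside.
- marker: Black marker pen lying, 130 mm long, 14 mm thick; loose, a bystander. Origin at the middle of its underside.
- tipbox: Yellow box 120 x 85 x 60 mm; loose, a bystander. Origin at the centre of its underside.
- driver: Screwdriver lying, 160 mm long; loose, a bystander. Origin at the centre of its underside.
- dish: Shallow glass dish 90 mm diameter, 18 mm tall; loose, a bystander. Origin at the centre of its underside.

How it is judged:
By the outcome, as a careful person would: the job done as asked, in the order asked, and still so for the second after the job is handed in, with the robot touching nothing.
It also fails if it takes over 58 s, if anything falls off the work surface, if the arm or the gripper's body presses on something with over 40 N, if the wrist force passes 120 N, or if a joint passes its speed limit or range.

## Working session

There is one attempt and no reset: what is moved stays moved. The work goes in short steps, Python scripts to look and compute and a tool call to move; the robot and the scene stay as the last step left them, time stands still between calls to the robot, and variables do not carry over. Pictures are saved under pics/ and viewed, and the job is handed in when it is done.

Besides the shell and the picture viewer there is one more tool, called by a JSON object that holds its "op" and its "data". step_arm: Moves the arm, as the interface text tells. Its arguments: {"type":"object","properties":{"moves":{"type":"array","items":{"type":"array","items":{"type":"number"}}},"grip":{"type":"number"},"force":{"type":"number"}},"required":["moves"]}

```bash
ls; mkdir -p pics
python3 - <<'E'
from cell import bot
import cv2
for n in ["scene","side","wrist"]:
    i=bot.camera_info(n); print(n,i)
    cv2.imwrite(f"pics/{n}0.png",bot.grab_frame(n))
print(bot.observe(), bot.nose_length)
E
```

```text
pics
scene {'fx': 501.993915047949, 'fy': 501.993915047949, 'cx': 311.65938127527875, 'cy': 239.88065512656692, 'dist_coeffs': array([-0.06202823,  0.        ,  0.        ,  0.        ,  0.        ]), 'pose': array([[-0.7228695 , -0.54651677,  0.42282279,  0.92836822],
       [ 0.69090958, -0.58068892,  0.43063248,  0.46831815],
       [ 0.01018064,  0.6034234 ,  0.79735598,  0.9880623 ],
       [ 0.        ,  0.        ,  0.        ,  1.        ]])}
side {'fx': 437.08687460150577, 'fy': 437.08687460150577, 'cx': 325.5862905687534, 'cy': 238.9024744228285, 'dist_coeffs': array([-0.10712614,  0.        ,  0.        ,  0.        ,  0.        ]), 'pose': array([[-0.80949762,  0.4179396 , -0.41235919,  0.03597726],
       [-0.58709588, -0.56943813,  0.57537695,  0.61789839],
       [ 0.00565976,  0.70786065,  0.70632943,  0.82542213],
       [ 0.        ,  0.        ,  0.        ,  1.        ]])}
wrist {'fx': 398.93608791305576, 'fy': 398.93608791305576, 'cx': 320.1539880103052, 'cy': 246.0972247862111, 'dist_coeffs': array([-0.08964357,  0.        ,  0.        ,  0.        ,  0.        
[... 243 characters left out ...]
1.        ]])}
{'clock': 0.15, 'joint_positions': array([-1.16000359e+00,  2.41285936e-01,  4.05420995e-03,  1.33524372e+00,
       -3.88106745e-05,  1.57079816e+00]), 'qvel': array([ 2.38076651e-03, -2.68422901e-03,  3.70885001e-03,  4.68850521e-04,
       -5.07979995e-05,  1.66854553e-03]), 'tau': array([ 1.14316859e-03, -3.72635114e+01,  2.52638823e+01,  1.23212318e-02,
        1.51143900e-04,  1.09471847e-05]), 'ee_pos': array([ 0.19946834, -0.45797233,  0.23860233]), 'tool_rot': array([ 0.90242512,  1.37744421, -0.90096449]), 'wrist_force': array([ 0.19077904, -0.04168233, -0.52872338]), 'wrist_torque': array([ 0.01886184,  0.06282124, -0.01730129]), 'opening': 0.9999830292107712} 0.008
```

View pics/scene0.png

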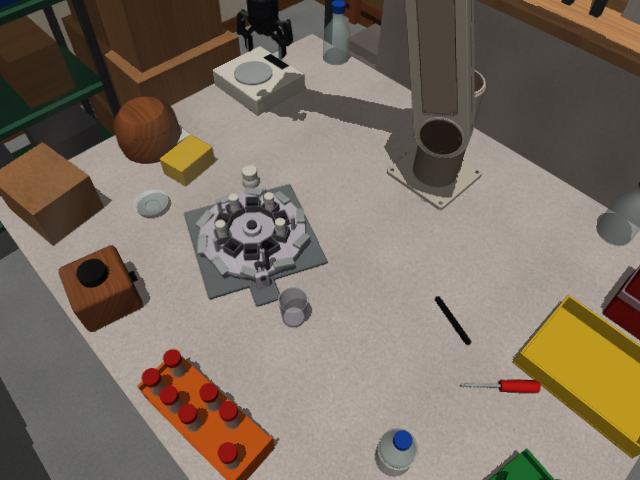

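View pics/side0.png

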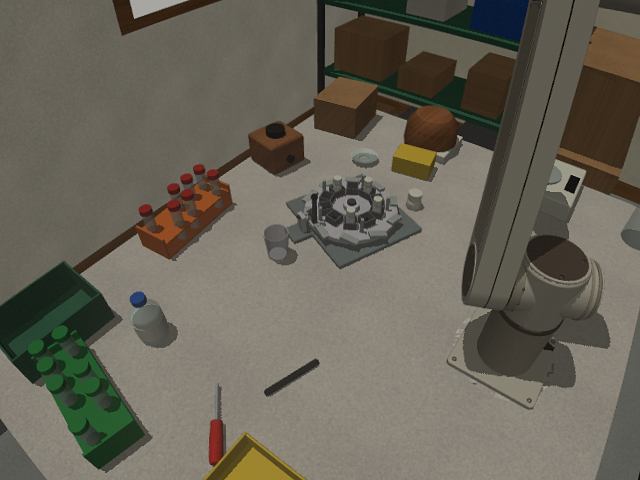

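```bash
cat > h.py <<'E'
import numpy as np, cv2
def K(i): return np.array([[i['fx'],0,i['cx']],[0,i['fy'],i['cy']],[0,0,1.]])
def ray(i,uv):
    p=cv2.undistortPoints(np.array([[uv]],float),K(i),i['dist_coeffs'])[0,0]
    d=i['pose'][:3,:3]@np.array([p[0],-p[1],-1]); return i['pose'][:3,3],d
def plane(i,uv,z):
    o,d=ray(i,uv); return o+d*(z-o[2])/d[2]
def tri(i1,u1,i2,u2):
    o1,d1=ray(i1,u1);o2,d2=ray(i2,u2)
    s=np.linalg.lstsq(np.c_[d1,-d2],o2-o1,rcond=None)[0]
    a=o1+d1*s[0];b=o2+d2*s[1]; return (a+b)/2,np.linalg.norm(a-b)
def proj(i,P):
    P=np.atleast_2d(P); c=(P-i['pose'][:3,3])@i['pose'][:3,:3]
    c=c*[1,-1,-1]; return cv2.projectPoints(c,np.zeros(3),np.zeros(3),K(i),i['dist_coeffs'])[0][:,0]
def crop(img,x,y,w,h,s,fn):
    cv2.imwrite(fn,cv2.resize(img[y:y+h,x:x+w],None,fx=s,fy=s,interpolation=cv2.INTER_CUBIC))
E
python3 - <<'E'
from h import *
crop(cv2.imread('pics/scene0.png'),175,160,160,150,4.8,'pics/scene0c.png')
crop(cv2.imread('pics/side0.png'),280,155,150,115,5,'pics/side0c.png')
E
```

```text
(no output)
```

View pics/scene0c.png

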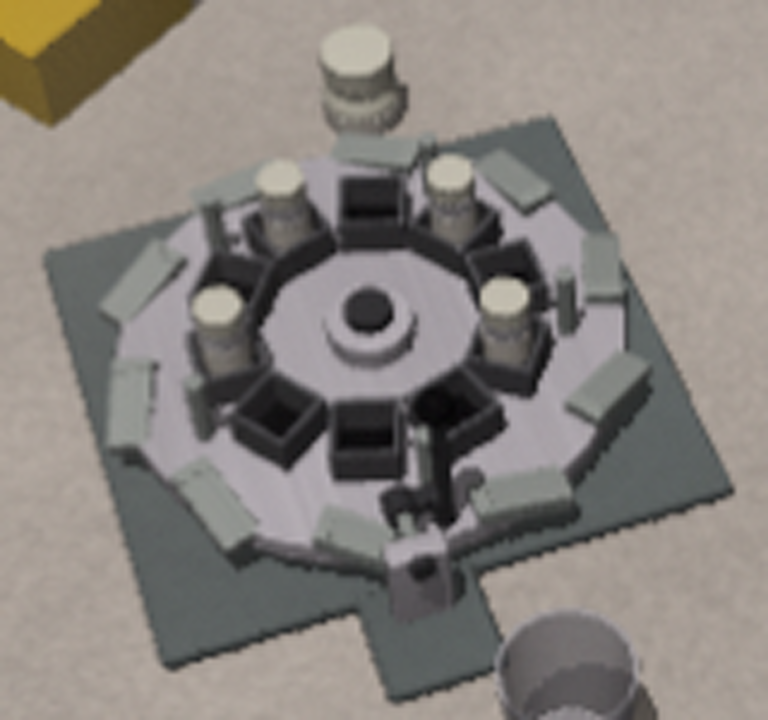

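View pics/side0c.png

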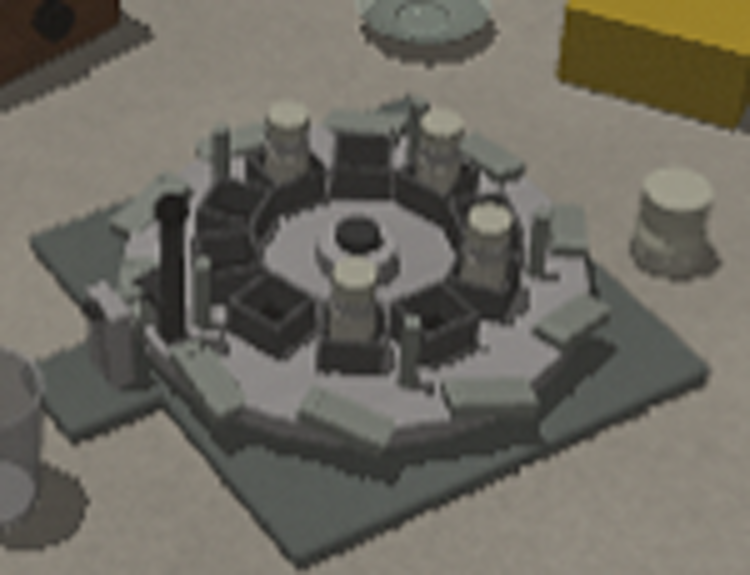

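View pics/wrist0.png

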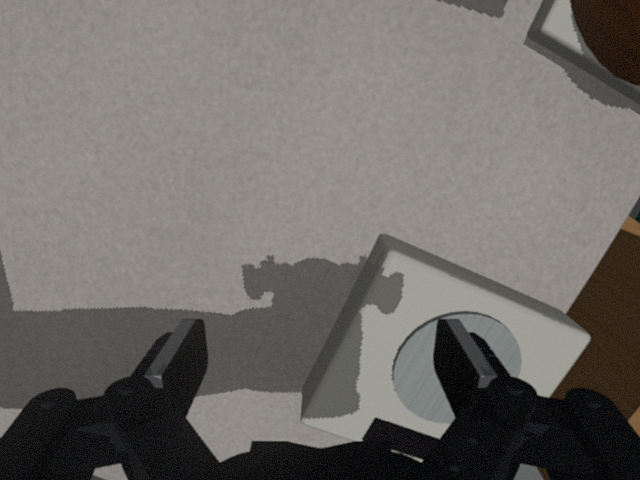

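The scene view shows the feeder near (253,228), with the pawl lever at the bottom of it and its ball near (266,244). The side view shows the ball near (314,196). Next I locate the feeder from the plate corners, hub and ball.

```bash
cat > geo.py <<'E'
from cell import bot
from h import *
S=bot.camera_info("scene");D=bot.camera_info("side")
if __name__=="__main__":
    sc=lambda x,y:(175+x/4.8-.4,160+y/4.8-.4)
    sd=lambda x,y:(280+x/5-.4,155+y/5-.4)
    print("scene corners");
    for c in [(550,117),(733,490),(168,667),(45,253)]: print(plane(S,sc(*c),.012).round(4))
    print("side corners")
    for c in [(33,240),(302,567),(708,375)]: print(plane(D,sd(*c),.012).round(4))
    print("hub",tri(S,sc(369,310),D,sd(360,232)))
    print("ball",tri(S,sc(435,402),D,sd(172,207)))
    for n,a in {"jar":(357,52)}.items(): print(n,plane(S,sc(*a),.05))
    print("beaker",plane(S,sc(567,668),.08))
    print("beakerD", plane(D,(277,233),.08))
E
python3 geo.py
```

```text
scene corners
[ 0.3253 -0.2349  0.012 ]
[0.4285 0.0132 0.012 ]
[ 0.6914 -0.0964  0.012 ]
[ 0.5868 -0.3454  0.012 ]
side corners
[ 0.689  -0.0974  0.012 ]
[0.4223 0.0166 0.012 ]
[ 0.3228 -0.227   0.012 ]
hub (array([ 0.50946454, -0.16234211,  0.06325675]), np.float64(4.003808055701551e-05))
ball (array([ 0.5532115 , -0.05383838,  0.13200859]), np.float64(0.0020439189605116963))
jar [ 0.39288577 -0.31575474  0.05      ]
beaker [0.58194795 0.06212666 0.08      ]
beakerD [0.57909051 0.06451046 0.08      ]
```

```bash
cat >> geo.py <<'E'
from scipy.spatial.transform import Rotation as R
O=np.array([.5095,-.1625]);yaw=-.394
ex=np.array([np.cos(yaw),np.sin(yaw)]);ey=np.array([-ex[1],ex[0]])
def W(x,y): return O+x*ex+y*ey
def F(p): d=np.array(p[:2])-O; return d@ex,d@ey
def st():
    o=bot.observe();M=R.from_rotvec(o['tool_rot']).as_matrix()
    f=F(o['ee_pos']);print('t',round(o['clock'],2),'pos',o['ee_pos'].round(4),'feeder',np.round(f,4),'polar',round(np.hypot(*f),4),round(np.degrees(np.arctan2(f[1],f[0]))%360,1))
    yf=M[:2,1];print('toolx',M[:,0].round(3),'tool y in feeder deg',np.degrees(np.arctan2(yf@ey,yf@ex)).round(1),'F',o['wrist_force'].round(2),'op',round(o['opening'],3))
    print('j',o['joint_positions'].round(3))
E
python3 -c "
from geo import *
st()
for p in [(-55,117),(-45,117)]: print(W(p[0]/1e3,p[1]/1e3))"
```

```text
t 0.15 pos [ 0.1995 -0.458   0.2386] feeder [-0.1728 -0.3919] polar 0.4283 246.2
toolx [-0.001  0.002 -1.   ] tool y in feeder deg 46.1 F [ 0.19 -0.04 -0.53] op 1.0
j [-1.16   0.241  0.004  1.335 -0.     1.571]
[ 0.50362859 -0.03335076]
[ 0.5128624  -0.03718961]
```

{"op": "step_arm", "data": {"moves": [[1.52,2.12,0,0,0,0.117],[1.52,2.12,0,0,0,0.117],[1.52,2.12,0,0,0,0.117],[1.52,2.12,0,0,0,0.117],[1.52,2.12,0,0,0,0.117],[1.52,2.12,0,0,0,0.117],[1.52,2.12,0,0,0,0.117],[1.52,2.12,0,0,0,0.117],[1.52,2.12,0,0,0,0.117],[1.52,2.12,0,0,0,0.117],[1.52,2.12,0,0,0,0.117],[1.52,2.12,0,0,0,0.117],[1.52,2.12,0,0,0,0.117],[1.52,2.12,0,0,0,0.117],[1.52,2.12,0,0,0,0.117],[1.52,2.12,0,0,0,0.117],[1.52,2.12,0,0,0,0.117],[1.52,2.12,0,0,0,0.117],[1.52,2.12,0,0,0,0.117],[1.52,2.12,0,0,0,0.117]], "grip": 0, "force": 60}}

```text
clock: 1.82
ee_pos: [0.504, -0.0332, 0.239]
tool_rot: [-0.921, 1.368, 0.922]
wrist_force: [-0.5, -0.3, 0.4]
opening: -0.003
```

Run:
```python
from geo import *
st()
print(W(-.055,.117))
im=bot.grab_frame("wrist");cv2.imwrite("pics/w1.png",im)
im=bot.grab_frame("side");crop(im,230,90,240,180,3.3,'pics/s1.png');cv2.imwrite("pics/s1f.png",im)
st()
```

```text
t 1.82 pos [ 0.504  -0.0332  0.239 ] feeder [-0.0547  0.1173] polar 0.1294 115.0
toolx [-0.001 -0.    -1.   ] tool y in feeder deg -179.5 F [-0.51 -0.28  0.4 ] op -0.003
j [-0.066  0.251  0.018  1.338 -0.     0.319]
[ 0.50362859 -0.03335076]
t 1.92 pos [ 0.5053 -0.0317  0.2386] feeder [-0.0541  0.1191] polar 0.1308 114.4
toolx [ 0.     0.001 -1.   ] tool y in feeder deg -179.5 F [-0.13 -0.57  0.16] op 0.002
j [-6.300e-02  2.530e-01  2.000e-02  1.337e+00  1.000e-03  3.220e-01]
```

View pics/w1.png

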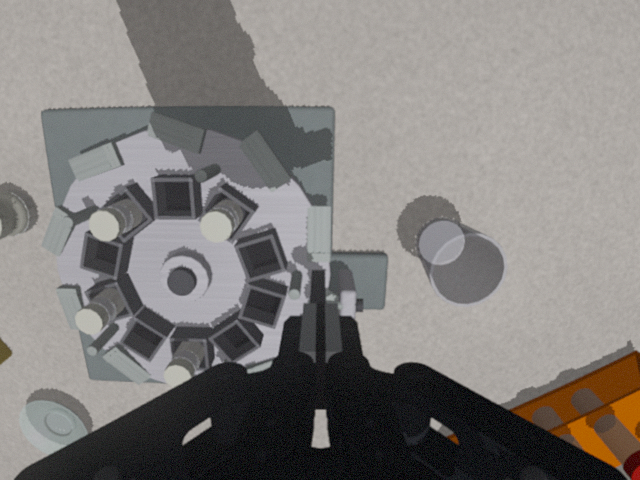

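View pics/s1.png

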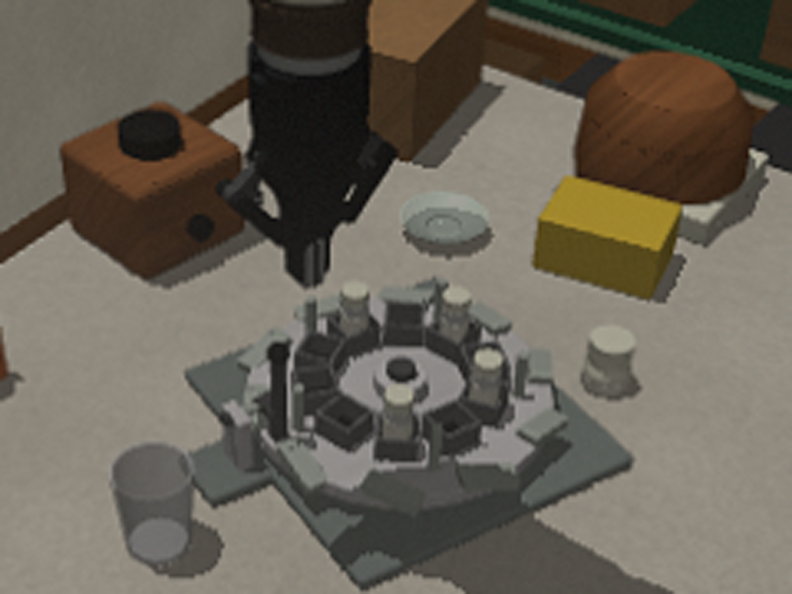

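The side view shows the closed fingers above the feeder at crop (310,270), with the lever upright at (278,350) and its lane clear. I'll lower the tool behind the lever.

{"op": "step_arm", "data": {"moves": [[0,0,-2.1,0,0,0],[0,0,-2.1,0,0,0],[0,0,-2.1,0,0,0],[0,0,-2.1,0,0,0],[0,0,-2.1,0,0,0],[0,0,-2.1,0,0,0],[0.92,-0.38,0,0,0,0],[0.92,-0.38,0,0,0,0],[0.92,-0.38,0,0,0,0]]}}

```text
clock: 2.67
ee_pos: [0.5304, -0.0464, 0.1124]
tool_rot: [-0.915, 1.372, 0.917]
wrist_force: [0.3, 0.6, 0.2]
opening: 0.0
```

Run:
```python
from geo import *
st()
im=bot.grab_frame("side");crop(im,270,140,160,120,5,'pics/s2.png')
im=bot.grab_frame("scene");crop(im,175,160,160,150,4,'pics/c2.png')
```

```text
t 2.67 pos [ 0.5304 -0.0464  0.1124] feeder [-0.0252  0.1152] polar 0.1179 102.4
toolx [-0.002 -0.    -1.   ] tool y in feeder deg -179.9 F [0.31 0.62 0.22] op 0.0
j [-0.087  0.394 -0.124  1.055 -0.     0.305]
```

View pics/s2.png

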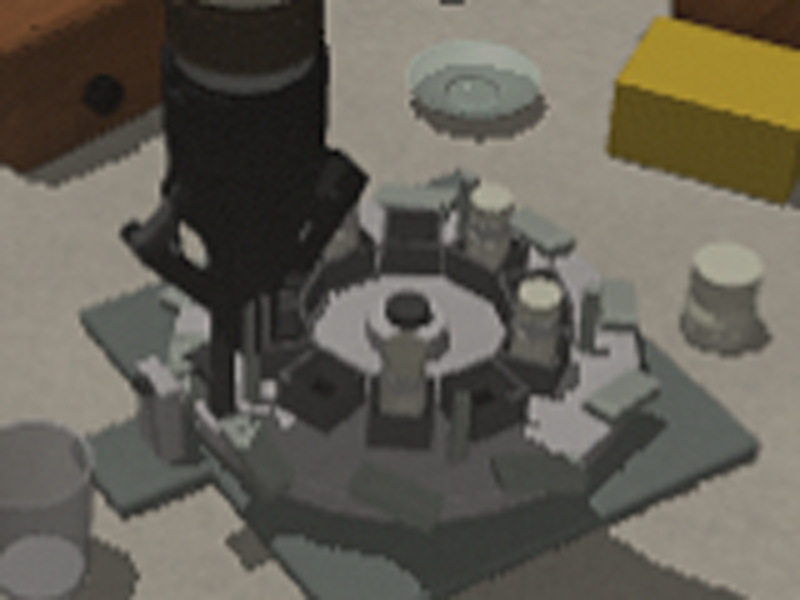

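View pics/c2.png

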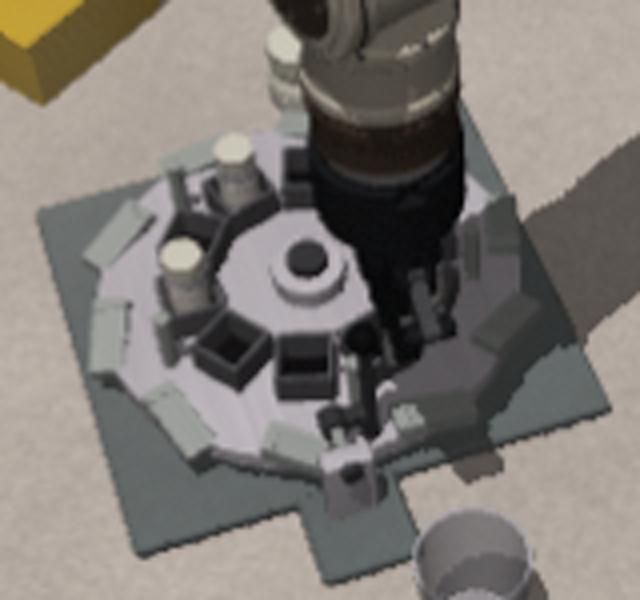

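The fingertip is just behind the ball at scene crop (355,330), in line with it. Now I push along feeder +x.

{"op": "step_arm", "data": {"moves": [[0.46,-0.19,0,0,0,0],[0.46,-0.19,0,0,0,0],[0.46,-0.19,0,0,0,0],[0.46,-0.19,0,0,0,0],[0.46,-0.19,0,0,0,0]]}}

```text
clock: 3.18
ee_pos: [0.5546, -0.0554, 0.1135]
tool_rot: [-0.917, 1.369, 0.917]
wrist_force: [-1.0, 0.0, 0.2]
opening: -0.003
```

{"op": "step_arm", "data": {"moves": [[0.46,-0.19,0,0,0,0],[0.46,-0.19,0,0,0,0],[0.46,-0.19,0,0,0,0],[0.46,-0.19,0,0,0,0],[0.46,-0.19,0,0,0,0]]}}

```text
clock: 3.6
ee_pos: [0.5778, -0.065, 0.1132]
tool_rot: [-0.917, 1.369, 0.917]
wrist_force: [-0.2, -1.2, -0.3]
opening: -0.003
```

Run:
```python
from geo import *
st()
im=bot.grab_frame("side");crop(im,270,140,160,120,5,'pics/s3.png')
im=bot.grab_frame("scene");crop(im,175,160,160,150,4,'pics/c3.png')
```

```text
t 3.6 pos [ 0.5778 -0.065   0.1132] feeder [0.0256 0.1162] polar 0.119 77.6
toolx [-0. -0. -1.] tool y in feeder deg -179.8 F [-0.21 -1.17 -0.32] op -0.003
j [-0.112  0.48   0.016  1.107 -0.     0.279]
```

View pics/s3.png

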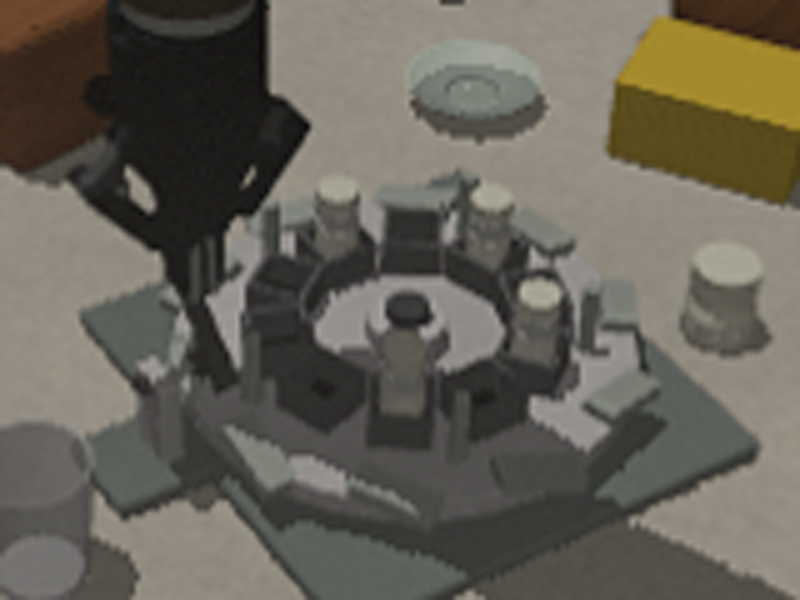

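View pics/c3.png

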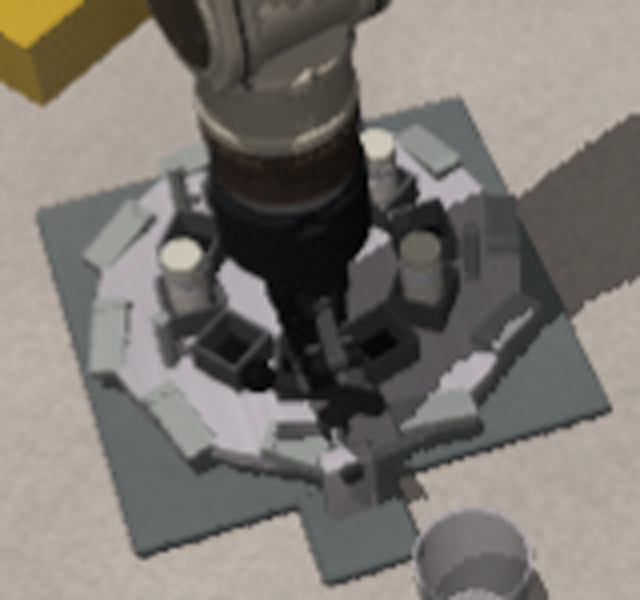

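Run:
```python
from geo import *
print(F(plane(S,(239.1,253.4),.121)))
print(proj(S,[[*W(.057,.117),.121]]),proj(D,[[*W(.057,.117),.121]]))
for a in (234,243,247,198,207): 
    print(a, W(.098*np.cos(np.radians(a)),.098*np.sin(np.radians(a))))
```

```text
(np.float64(0.056835519005821254), np.float64(0.11353477614177737))
[[239.48186596 254.66766829]] [[302.98033931 186.7515385 ]]
234 [ 0.42587472 -0.21359611]
243 [ 0.43489748 -0.22604891]
247 [ 0.43951216 -0.23109812]
198 [ 0.41181219 -0.15468392]
207 [ 0.41179218 -0.17006189]
```

The pawl is up: the ball in the scene view maps to feeder x = 57 mm, which matches its up-stop position. I'll retreat, rise and travel to post3.

Run:
```python
from geo import *
P=lambda a,r=.098: W(r*np.cos(np.radians(a)),r*np.sin(np.radians(a)))
print(P(254))
p=np.array([.5778-.0092*1,-.065+.0038*1]); print((P(254)-p)*100)
prev=None
for a in np.arange(254,204,-2.0):
    q=P(a)*100
    if prev is not None: print(a,(q-prev).round(2))
    prev=q
```

```text
[ 0.44839384 -0.23911617]
[-12.02061574 -17.79161701]
252.0 [-0.26  0.22]
250.0 [-0.26  0.23]
248.0 [-0.25  0.24]
246.0 [-0.24  0.24]
244.0 [-0.23  0.25]
242.0 [-0.22  0.26]
240.0 [-0.21  0.27]
238.0 [-0.2   0.28]
236.0 [-0.19  0.28]
234.0 [-0.18  0.29]
232.0 [-0.17  0.29]
230.0 [-0.16  0.3 ]
228.0 [-0.15  0.31]
226.0 [-0.14  0.31]
224.0 [-0.13  0.32]
222.0 [-0.12  0.32]
220.0 [-0.11  0.32]
218.0 [-0.1   0.33]
216.0 [-0.09  0.33]
214.0 [-0.07  0.33]
212.0 [-0.06  0.34]
210.0 [-0.05  0.34]
208.0 [-0.04  0.34]
206.0 [-0.03  0.34]
```

{"op": "step_arm", "data": {"moves": [[-0.92,0.38,0,0,0,0],[0,0,3.0,0,0,0],[0,0,3.0,0,0,0],[0,0,2.0,0,0,0]]}}

```text
clock: 4.03
ee_pos: [0.5684, -0.061, 0.1956]
tool_rot: [-0.917, 1.368, 0.916]
wrist_force: [0.4, 0.2, 0.5]
opening: 0.003
```

{"op": "step_arm", "data": {"moves": [[-1.2,-1.78,0,0,0,-0.029],[-1.2,-1.78,0,0,0,-0.029],[-1.2,-1.78,0,0,0,-0.029],[-1.2,-1.78,0,0,0,-0.029],[-1.2,-1.78,0,0,0,-0.029],[-1.2,-1.78,0,0,0,-0.029],[-1.2,-1.78,0,0,0,-0.029],[-1.2,-1.78,0,0,0,-0.029],[-1.2,-1.78,0,0,0,-0.029],[-1.2,-1.78,0,0,0,-0.029],[0,0,-1.5,0,0,0],[0,0,-1.5,0,0,0],[0,0,-1.5,0,0,0]]}}

```text
clock: 5.12
ee_pos: [0.4479, -0.2396, 0.1482]
tool_rot: [-0.695, 1.456, 0.693]
wrist_force: [-0.1, 0.0, -1.1]
opening: -0.002
```

Run:
```python
from geo import *
st()
im=bot.grab_frame("side");crop(im,270,110,180,150,4,'pics/s4.png')
im=bot.grab_frame("scene");crop(im,175,160,160,150,4,'pics/c4.png')
```

```text
t 5.12 pos [ 0.4479 -0.2396  0.1482] feeder [-0.0273 -0.0949] polar 0.0987 254.0
toolx [ 0.001 -0.001 -1.   ] tool y in feeder deg 163.5 F [-0.13  0.03 -1.09] op -0.002
j [-0.491  0.314 -0.141  1.115  0.     0.191]
```

View pics/s4.png

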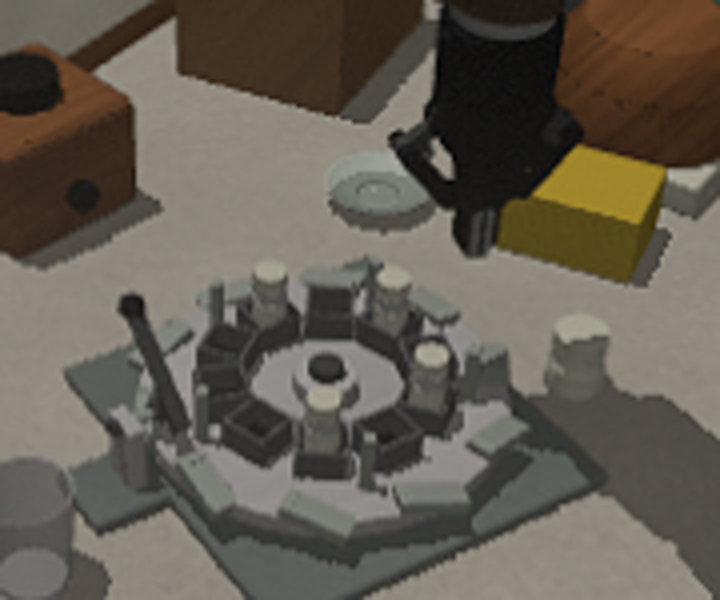

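View pics/c4.png

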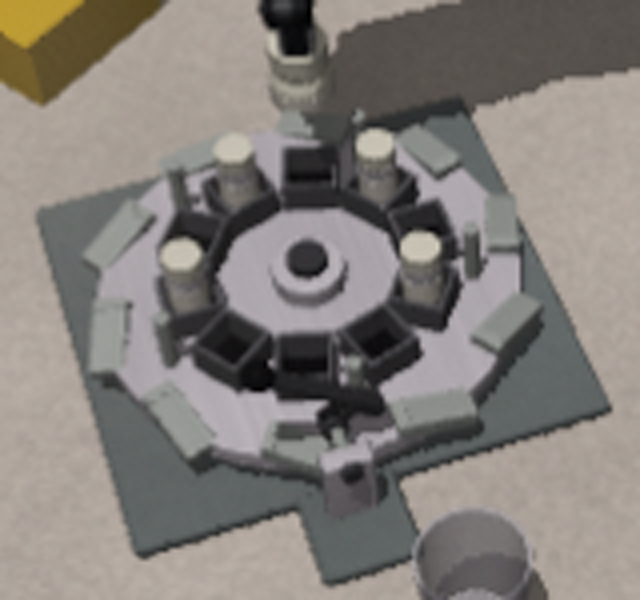

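The pawl's lever stays leaning by itself, with the ball at side crop (130,303). Before lowering I check which post is post3 by projecting the post tops.

Run:
```python
from geo import *
for a in (18,90,162,234,306):
    q=[[*W(.098*np.cos(np.radians(a)),.098*np.sin(np.radians(a))),.084]]
    print(a,(proj(S,q)[0]-[175,160])*4,(proj(D,q)[0]-[270,110])*4)
```

```text
18 [160.24566033 318.02508539] [216.83092125 281.44041566]
90 [354.14284867 361.66997658] [202.38537372 389.49089854]
162 [470.67921681 228.24646935] [370.71020691 436.16485326]
234 [355.22015056 115.09264751] [474.63274167 348.3448957 ]
306 [172.15467937 165.08080108] [375.38674236 259.23420776]
```

{"op": "step_arm", "data": {"moves": [[0,0,-1.8,0,0,0],[0,0,-1.8,0,0,0],[0,0,-1.8,0,0,0],[0,0,-1.6,0,0,0],[-0.26,0.22,0,0,0,-0.035],[-0.26,0.23,0,0,0,-0.035],[-0.25,0.24,0,0,0,-0.035],[-0.24,0.24,0,0,0,-0.035],[-0.23,0.25,0,0,0,-0.035],[-0.22,0.26,0,0,0,-0.035]]}}

```text
clock: 6.05
ee_pos: [0.4343, -0.225, 0.0794]
tool_rot: [-0.533, 1.504, 0.529]
wrist_force: [1.3, -1.3, -0.2]
opening: 0.003
```

Run:
```python
from geo import *
st()
im=bot.grab_frame("side");crop(im,270,130,180,140,4.4,'pics/s5.png')
```

```text
t 6.05 pos [ 0.4343 -0.225   0.0794] feeder [-0.0454 -0.0866] polar 0.0978 242.3
toolx [ 0.002 -0.002 -1.   ] tool y in feeder deg 151.5 F [ 1.35 -1.35 -0.22] op 0.003
j [-0.478  0.351 -0.289  0.928 -0.001  0.415]
```

View pics/s5.png

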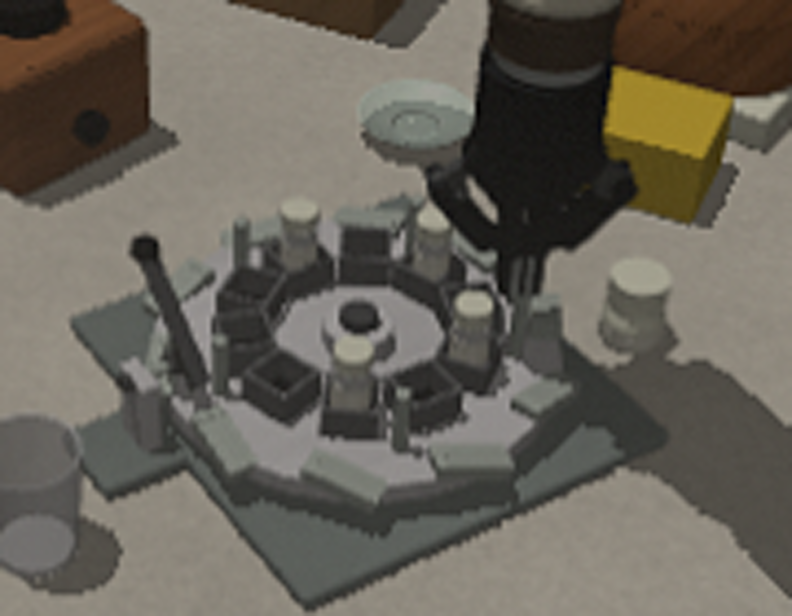

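The fingertip touches post3 (side crop (520,310)) with about 2 N. Now I push along the arc, turning the tool with the wheel.

{"op": "step_arm", "data": {"moves": [[-0.21,0.27,0,0,0,-0.035],[-0.2,0.28,0,0,0,-0.035],[-0.19,0.28,0,0,0,-0.035],[-0.18,0.29,0,0,0,-0.035],[-0.17,0.29,0,0,0,-0.035],[-0.16,0.3,0,0,0,-0.035],[-0.15,0.31,0,0,0,-0.035],[-0.14,0.31,0,0,0,-0.035],[-0.13,0.32,0,0,0,-0.035],[-0.12,0.32,0,0,0,-0.035],[-0.11,0.32,0,0,0,-0.035],[-0.1,0.33,0,0,0,-0.035],[-0.09,0.33,0,0,0,-0.035],[-0.07,0.33,0,0,0,-0.035],[-0.06,0.34,0,0,0,-0.035]]}}

```text
clock: 7.35
ee_pos: [0.4137, -0.179, 0.0794]
tool_rot: [-0.122, 1.566, 0.12]
wrist_force: [0.5, -1.7, 0.7]
opening: 0.003
```

Run:
```python
from geo import *
st()
im=bot.grab_frame("side");crop(im,270,130,180,140,4.4,'pics/s6.png')
im=bot.grab_frame("scene");crop(im,175,160,160,150,4,'pics/c6.png')
```

```text
t 7.35 pos [ 0.4137 -0.179   0.0794] feeder [-0.0822 -0.052 ] polar 0.0972 212.3
toolx [ 0.002 -0.002 -1.   ] tool y in feeder deg 121.4 F [ 0.45 -1.7   0.7 ] op 0.003
j [-4.080e-01  2.850e-01 -3.880e-01  8.950e-01 -1.000e-03  1.009e+00]
```

View pics/s6.png

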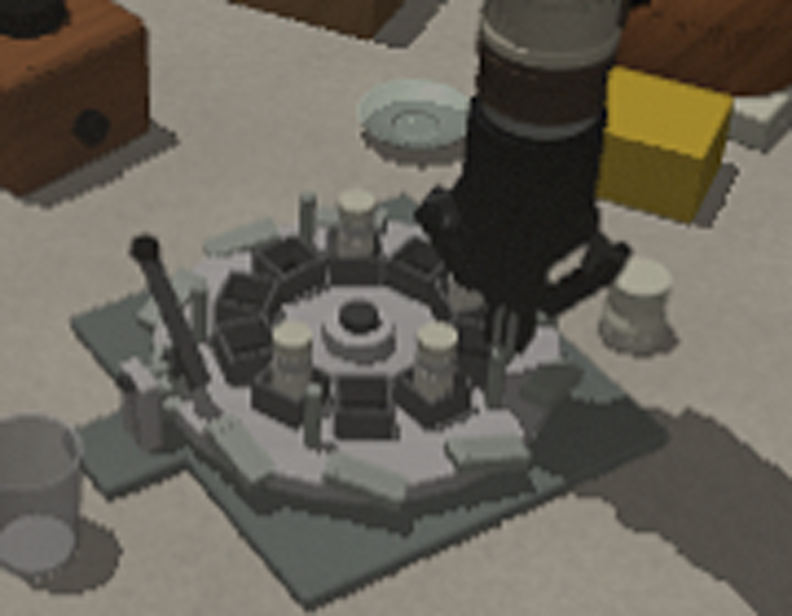

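View pics/c6.png

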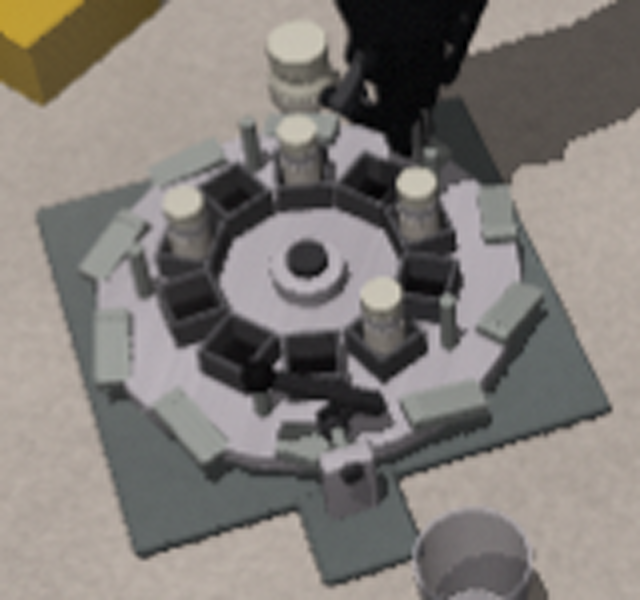

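```bash
cat > wh.py <<'E'
from geo import *
def ang(i,uv,n):
    f=F(plane(i,uv,.084)); return np.hypot(*f).round(4),((np.degrees(np.arctan2(f[1],f[0]))-(18+72*n)+180)%360-180).round(1)
c=lambda x,y:(175+x/4-.4,160+y/4-.4)
s=lambda x,y:(270+x/4.4-.4,130+y/4.4-.4)
E
python3 - <<'E'
from wh import *
for uv,n in [((471,228),2),((177,172),4),((162,318),0)]: print('c4',ang(S,c(*uv),n))
for uv,n in [((447,297),2),((247,122),4),((137,253),0)]: print('c6',ang(S,c(*uv),n))
for uv,n in [((241,222),0),((401,392),2),((219,340),1)]: print('s5',ang(D,s(*uv),n))
for uv,n in [((308,200),0),((313,390),2),((200,290),1),((499,318),3)]: print('s6',ang(D,s(*uv),n))
E
```

```text
c4 (np.float64(0.0973), np.float64(0.8))
c4 (np.float64(0.0937), np.float64(1.4))
c4 (np.float64(0.0973), np.float64(-0.5))
c6 (np.float64(0.0956), np.float64(-30.8))
c6 (np.float64(0.099), np.float64(-32.2))
c6 (np.float64(0.097), np.float64(-31.1))
s5 (np.float64(0.0986), np.float64(-0.8))
s5 (np.float64(0.0957), np.float64(-2.6))
s5 (np.float64(0.0998), np.float64(-1.9))
s6 (np.float64(0.0939), np.float64(-30.1))
s6 (np.float64(0.0982), np.float64(-32.8))
s6 (np.float64(0.0988), np.float64(-29.8))
s6 (np.float64(0.0853), np.float64(-14.4))
```

The wheel is about 31° back, so it needs about 5° more.

{"op": "step_arm", "data": {"moves": [[-0.05,0.34,0,0,0,-0.035],[-0.04,0.34,0,0,0,-0.035],[-0.02,0.15,0,0,0,-0.015],[0,0,0,0,0,0],[0,0,0,0,0,0]]}}

```text
clock: 7.87
ee_pos: [0.4118, -0.1702, 0.0786]
tool_rot: [-0.056, 1.57, 0.056]
wrist_force: [0.5, -0.0, 0.4]
opening: -0.001
```

{"op": "step_arm", "data": {"moves": [[0.04,-0.34,0,0,0,0],[0.05,-0.34,0,0,0,0],[0,0,2.5,0,0,0],[0,0,3.5,0,0,0],[0,0,4,0,0,0],[0,0,2,0,0,0]]}}

```text
clock: 8.37
ee_pos: [0.4139, -0.1779, 0.2023]
tool_rot: [-0.057, 1.566, 0.053]
wrist_force: [0.4, -0.1, 0.4]
opening: 0.006
```

Run:
```python
from geo import *
st()
im=bot.grab_frame("side");crop(im,270,130,180,140,4.4,'pics/s7.png')
im=bot.grab_frame("scene");crop(im,175,160,160,150,4,'pics/c7.png')
```

```text
t 8.37 pos [ 0.4139 -0.1779  0.2023] feeder [-0.0823 -0.051 ] polar 0.0968 211.8
toolx [ 0.005 -0.002 -1.   ] tool y in feeder deg 116.6 F [ 0.43 -0.05  0.38] op 0.006
j [-0.406  0.16  -0.194  1.211  0.     1.095]
```

View pics/s7.png

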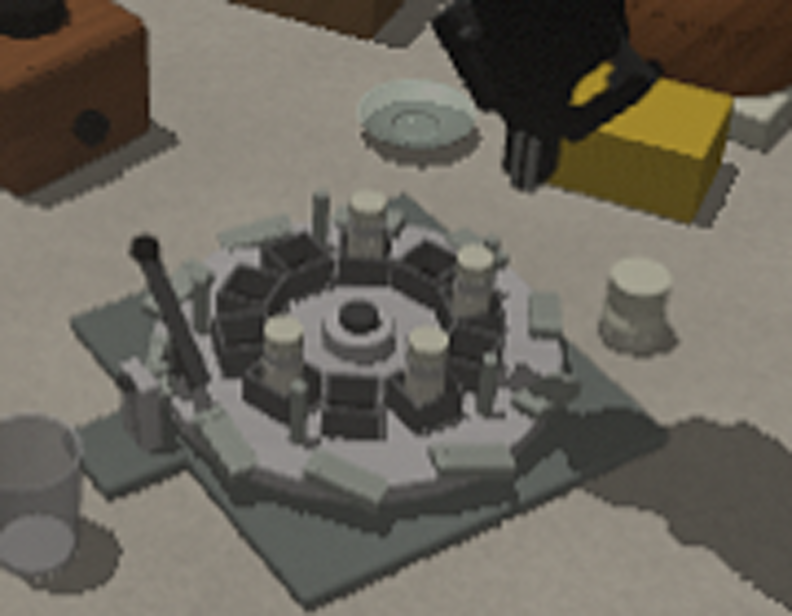

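View pics/c7.png

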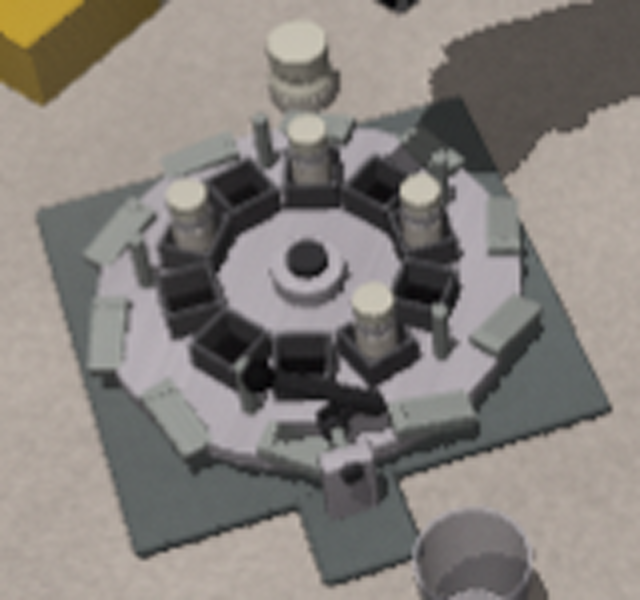

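Run:
```python
from wh import *
for uv,n in [((440,306),2),((260,118),4),((138,245),0)]: print('c7',ang(S,c(*uv),n))
for uv,n in [((320,195),0),((299,383),2),((202,280),1),((490,355),3)]: print('s7',ang(D,s(*uv),n))
# tooth pattern: mean abs diff vs initial on upper/left teeth
a=cv2.imread('pics/c4.png').astype(int)
for n in ('c6','c7'):
    b=cv2.imread(f'pics/{n}.png').astype(int)
    print(n,np.abs(a-b)[280:480,80:210].mean(),np.abs(a-b)[280:440,440:560].mean())
p=W(.085,.117);print('down start',p, (p-bot.observe()['ee_pos'][:2])*100)
```

```text
c7 (np.float64(0.0955), np.float64(-35.3))
c7 (np.float64(0.0992), np.float64(-37.1))
c7 (np.float64(0.0966), np.float64(-34.6))
s7 (np.float64(0.0969), np.float64(-35.6))
s7 (np.float64(0.0957), np.float64(-38.4))
s7 (np.float64(0.098), np.float64(-35.4))
s7 (np.float64(0.0947), np.float64(-35.9))
c6 16.682794871794872 13.649965277777778
c7 10.722538461538461 6.449600694444444
down start [ 0.63290192 -0.08709466] [21.77151891  9.13628209]
```

The wheel now reads about -36°. The three scene posts average -35.7° and the teeth fall where they did at the start. The pawl is still up, so I go to its far side.

{"op": "step_arm", "data": {"moves": [[2.07,0.79,0,0,0,0.1],[2.07,0.79,0,0,0,0.1],[2.07,0.79,0,0,0,0.1],[2.07,0.79,0,0,0,0.1],[2.07,0.79,0,0,0,0.1],[2.07,0.79,0,0,0,0.1],[2.07,0.79,0,0,0,0.1],[2.07,0.79,0,0,0,0.1],[2.07,0.79,0,0,0,0.1],[2.07,0.79,0,0,0,0.1],[2.07,0.79,0,0,0,0.1],[0,0,-2.2,0,0,0],[0,0,-2.2,0,0,0],[0,0,-2.2,0,0,0],[0,0,-2.2,0,0,0]]}}

```text
clock: 9.72
ee_pos: [0.6393, -0.0901, 0.1074]
tool_rot: [-0.908, 1.375, 0.911]
wrist_force: [0.3, -0.8, 0.2]
opening: 0.002
```

Run:
```python
from geo import *
st()
im=bot.grab_frame("side");crop(im,270,130,180,140,4.4,'pics/s8.png')
im=bot.grab_frame("scene");crop(im,175,160,160,150,4,'pics/c8.png')
```

```text
t 9.72 pos [ 0.6393 -0.0901  0.1074] feeder [0.0921 0.1167] polar 0.1487 51.7
toolx [-0.003  0.    -1.   ] tool y in feeder deg 179.6 F [ 0.28 -0.75  0.19] op 0.002
j [-0.14   0.608  0.218  1.183 -0.     0.26 ]
```

View pics/s8.png

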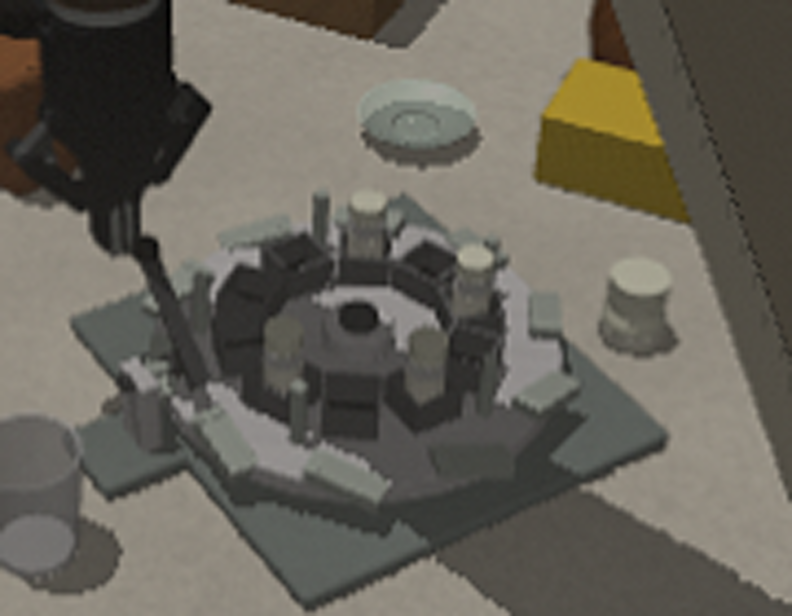

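View pics/c8.png

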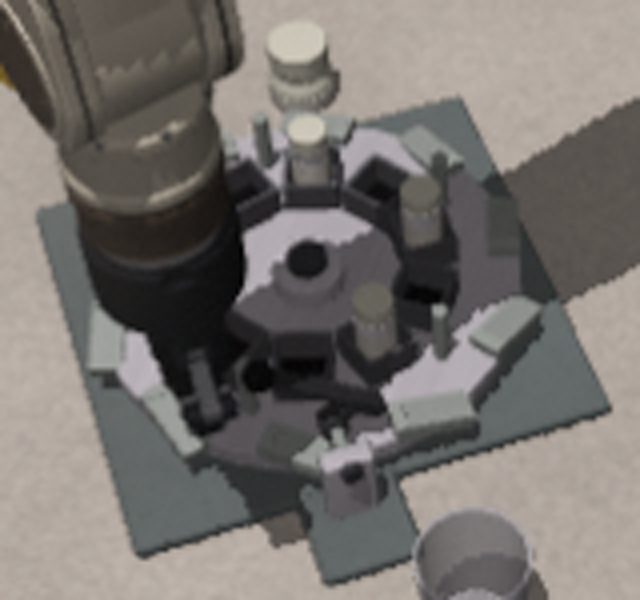

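The finger is beyond the ball (ball at scene crop (257,377), finger left of it) and in line. Now I push along feeder -x.

{"op": "step_arm", "data": {"moves": [[-0.46,0.19,0,0,0,0],[-0.46,0.19,0,0,0,0],[-0.46,0.19,0,0,0,0],[-0.46,0.19,0,0,0,0],[-0.46,0.19,0,0,0,0],[-0.46,0.19,0,0,0,0],[-0.46,0.19,0,0,0,0],[-0.46,0.19,0,0,0,0]]}}

```text
clock: 10.48
ee_pos: [0.6029, -0.0745, 0.1107]
tool_rot: [-0.909, 1.372, 0.909]
wrist_force: [0.2, -0.1, 0.0]
opening: 0.0
```

{"op": "step_arm", "data": {"moves": [[-0.46,0.19,0,0,0,0],[-0.46,0.19,0,0,0,0],[-0.46,0.19,0,0,0,0],[-0.46,0.19,0,0,0,0],[0,0,0,0,0,0],[0,0,0,0,0,0]]}}

```text
clock: 10.98
ee_pos: [0.5848, -0.0671, 0.1104]
tool_rot: [-0.909, 1.372, 0.909]
wrist_force: [0.5, -0.4, -0.2]
opening: -0.001
```

Run:
```python
from geo import *
st()
im=bot.grab_frame("side");crop(im,270,130,180,140,4.4,'pics/s9.png')
im=bot.grab_frame("scene");crop(im,175,160,160,150,4,'pics/c9.png')
```

```text
t 10.98 pos [ 0.5848 -0.0671  0.1104] feeder [0.0329 0.117 ] polar 0.1215 74.3
toolx [ 0. -0. -1.] tool y in feeder deg 179.6 F [ 0.46 -0.43 -0.19] op -0.001
j [-0.114  0.496  0.034  1.109 -0.     0.286]
```

View pics/s9.png

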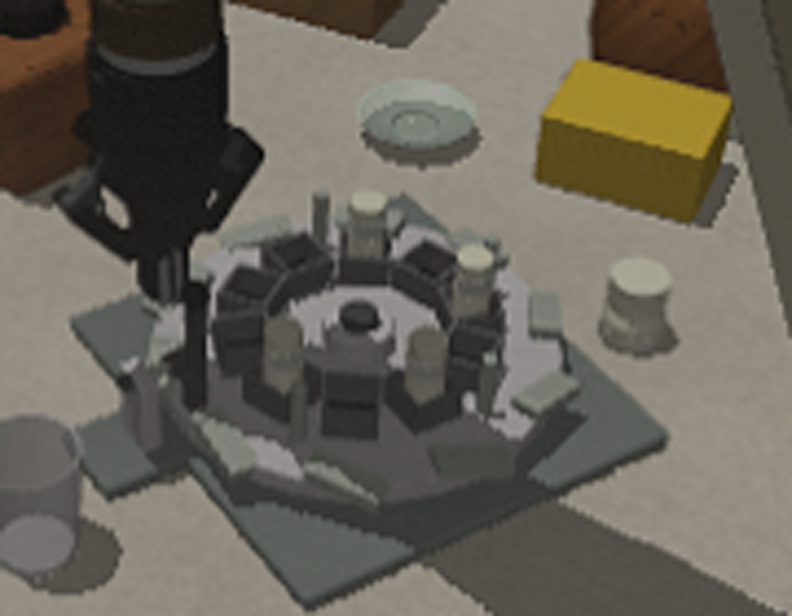

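View pics/c9.png

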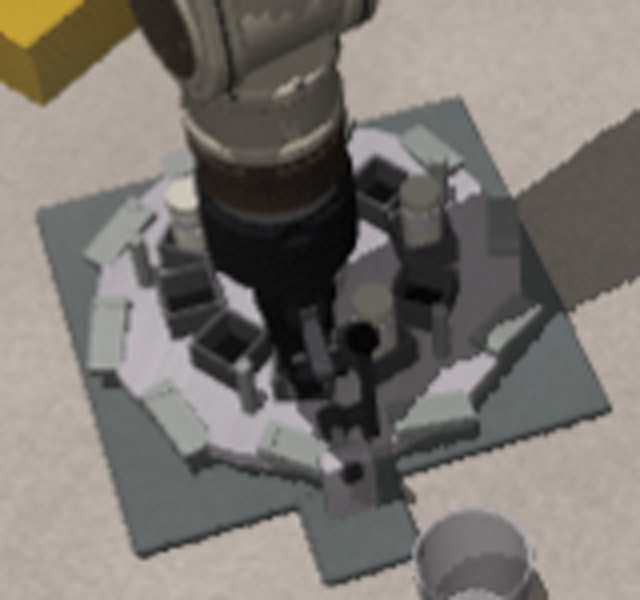

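The lever has dropped upright. The ball is at scene crop (360,335), against (362,335) at the start. I'll retreat and check.

{"op": "step_arm", "data": {"moves": [[0.92,-0.38,0,0,0,0],[0.92,-0.38,0,0,0,0],[0.92,-0.38,0,0,0,0],[0.92,-0.38,0,0,0,0],[0,0,3,0,0,0],[0,0,4,0,0,0],[0,0,4,0,0,0],[-2,-2.5,1.5,0,0,0],[-2,-2.5,1.5,0,0,0],[-2,-3,0,0,0,0],[-2,-3,0,0,0,0],[-2,-3,0,0,0,0],[-2,-3,0,0,0,0],[-2,-3,0,0,0,0],[-2,-3,0,0,0,0],[-2,-3,0,0,0,0],[0,0,0,0,0,0]]}}

```text
clock: 12.5
ee_pos: [0.4383, -0.3476, 0.2503]
tool_rot: [-0.905, 1.378, 0.902]
wrist_force: [0.2, 0.4, 0.1]
opening: 0.001
```

Run:
```python
from geo import *
st()
im=bot.grab_frame("side");crop(im,270,130,180,140,4.4,'pics/s10.png')
im=bot.grab_frame("scene");crop(im,175,160,160,150,4,'pics/c10.png');cv2.imwrite('pics/c10f.png',im)
```

```text
t 12.5 pos [ 0.4383 -0.3476  0.2503] feeder [ 0.0053 -0.1982] polar 0.1983 271.5
toolx [-0.001 -0.003 -1.   ] tool y in feeder deg 179.2 F [0.2  0.4  0.12] op 0.001
j [-0.669  0.356  0.192  1.406 -0.003 -0.26 ]
```

View pics/s10.png

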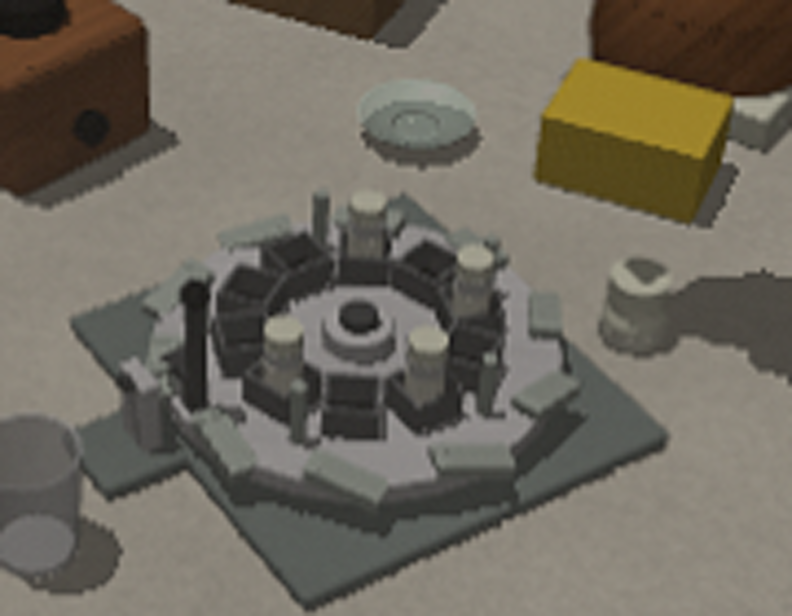

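View pics/c10.png

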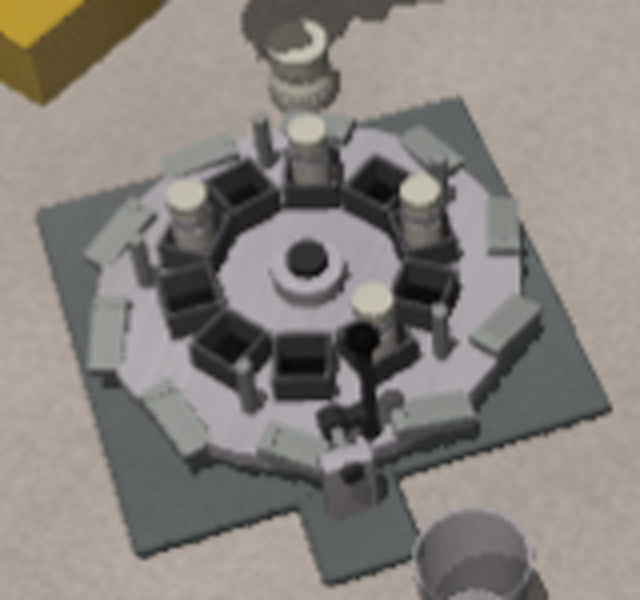

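View pics/c10f.png

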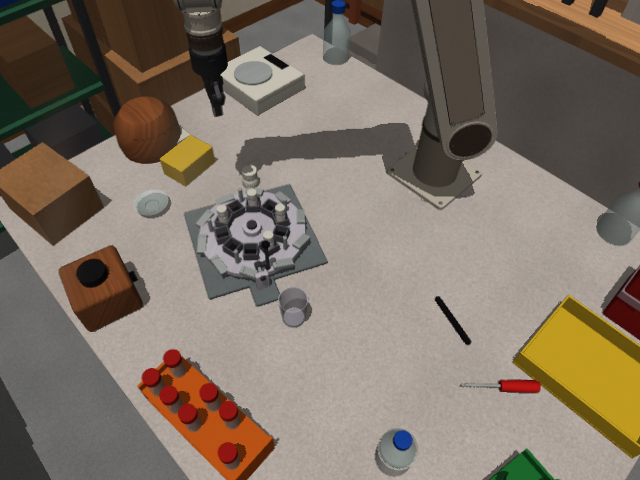

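The pawl is upright, the vials are in their sockets and the bystanders have not moved. Now a sub-pixel check of the ball against its starting position.

Run:
```python
from geo import *
a=cv2.imread('pics/scene0.png');b=cv2.imread('pics/c10f.png')
u=proj(S,[[*W(-.002,.117),.128]])[0];print('exp ball px',u)
x,y=np.round(u).astype(int)
up=lambda m:cv2.resize(m,None,fx=8,fy=8,interpolation=cv2.INTER_CUBIC)
t=up(a[y-3:y+20,x-6:x+12]);r=up(b[y-9:y+26,x-12:x+18])
m=cv2.matchTemplate(r,t,cv2.TM_CCOEFF_NORMED);_,v,_,l=cv2.minMaxLoc(m)
print('lever shift px',(l[0]-48)/8,(l[1]-48)/8,v)
print('px per 0.1rad',proj(S,[[*W(-.002+.0068,.117),.130]])[0]-u)
p=cv2.imread('pics/c4.png').astype(int);q=cv2.imread('pics/c10.png').astype(int)
print(np.abs(p-q)[350:480,80:220].mean(), np.abs(p-q)[300:360,460:560].mean())
```

```text
exp ball px [265.7932864 244.7936106]
lever shift px 0.125 0.125 0.8315954208374023
px per 0.1rad [-3.10547044  0.34755434]
6.521007326007326 5.777055555555555
```

The ball is within about 0.1 px of its starting place, and 0.1 rad of pawl angle would shift it about 3 px. The pawl is therefore fully down, and I hand the job in.

```bash
python3 -c "
from cell import bot
print(bot.finish_job(), bot.observe()['clock'])"
```

```text
the job is handed in; nothing more can be done
the job is handed in; nothing more can be done
```

The job is done and handed in. I stopped the clock reading at 12.5 s, well inside the 58 s limit. Nothing was grasped or lifted, and the highest force I read between moves was about 2 N.

- **Pawl up:** With the closed fingertip I pushed the lever's ball toward feeder +x. The pawl tipped over and stayed up by itself, with the ball at feeder x = 57 mm, where it should be against its stop.
- **Wheel back one notch:** I pushed post3 clockwise along its arc. The seven post readings after the push ran from -34.6° to -38.4° with a mean of about -36°, and the teeth lay where they did at the start.
- **Pawl down:** I pushed the ball back toward feeder -x until the pawl fell in by itself. In the scene view the lever was within about 0.1 px of its starting place, where 0.1 rad would show as about 3 px.

The last pictures show all four vials standing in their sockets, the beaker, jar and other bystanders unmoved by eye, and the arm clear. The post readings disagreed by up to about 4°, which is measurement scatter and inside the pawl's play of about 5° either way. The template match on the lever scored 0.83, which I put down to the vial that now stands behind it.

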